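# Show the deposit label and chock the bottle

### The job

The collector reads the deposit label from above: without picking the lying brown bottle up, roll it along the cupboard floor until its paper label faces straight up. Then set the wooden chock down flat beside it on the side nearer the robot, lengthways along the middle of the bottle's body and snug against it (touching or only a few millimetres off), so that it cannot roll out with its label still up. Leave the other things where they are.

Things in the scene. Friction and masses are not known exactly. Their poses are not given: they have to be found in the camera images.
- bottle: empty brown glass bottle lying on its side on the floor, 190 mm long, 0.25 kg, neck to the robot's left give or take 20 degrees. Origin: on its axis at the middle of its straight cylindrical body (diameter 60 mm, 110 mm long), so 30 mm above the floor. Own y axis runs along the bottle towards the neck (29 mm across, its tip at y = +135 mm). It rolls freely and stays where it is left
- label: white paper label with a few black bars, stuck on one side of the bottle's straight part, 70 mm along the bottle, 36 mm around it. Same origin as the bottle (on its axis); own y axis along the bottle towards the neck; own z axis points from the bottle's axis out through the label's middle: z straight up means label up. It turns with the bottle
- chock: dark wooden chock, 0.16 kg: a flat bar 100 mm long (own y), 44 mm wide (own x), 24 mm high, with an upright grip block on the middle of its top, 18 mm thick along y, 24 mm wide along x, from 24 to 70 mm above the floor. Origin: centre of its underside, z up. Both long sides are alike. Snug against the bottle, its origin is 51 to 52 mm from the bottle's axis, measured level
- mug: white ceramic mug standing upright, 82 mm across, 92 mm high, handle to its own +y; origin at the centre of its underside; bystander
- lid: steel jar lid lying flat, 82 mm across, 15 mm high; origin at the centre of its underside; bystander
- can: crushed aluminium can standing on its end, 70 mm across, 33 mm high; origin at the centre of its underside; bystander
- pet: green PET bottle with white cap standing upright, 64 mm across, 210 mm high; origin at the centre of its underside; bystander
- jar: clear glass jar with steel lid standing upright, 74 mm across, 110 mm high; origin at the centre of its underside; bystander
There are look-alikes about, which are no part of the job. Several things have the shape of the chock; the one meant has the colours described above.

How it is judged:
By the outcome, as a careful person would: the job done as asked, in the order asked, and still so for the second after the job is handed in, with the robot touching nothing.
It also fails if it takes over 72 s, if anything falls off the work surface, if the arm or the gripper's body presses on something with over 40 N, if the wrist force passes 120 N, or if a joint passes its speed limit or range.

### The arm

A 6-joint arm with a two-finger parallel gripper is mounted at the origin on the work surface. World frame = base frame: x ahead of the robot, y to its left, z up, the work surface at z = 0. Lengths are in m, angles in degrees, forces in N, time in s.
With the tool pointing down it reaches from about 0.4 to 0.825 m from the base axis. Payload 7 kg.
Tool frame: the origin (TCP) lies at the very end of the fingers, on their centre line; the grasp point (between the pads) lies 19 mm behind it (ctrl.grip_depth is the distance from the TCP to the grasp point, in m); z points along the fingers, y is the line along which they close (so a half turn about z gives the same grasp; the last joint's range is limited). The gripper opens to 88 mm and grips with 3 to 60 N. Pads are 19 mm wide; open, the fingers measure 130 mm over their backs; the gripper's body (78 mm by 193 mm) begins 47 mm behind the grasp point.
Start: joints at [-54.253, 20.546, 0.682, 0, -70.136, -16.507], TCP at [0.222, -0.637, 0.227] pointing down, gripper open.
Joint ranges: [-176.03, 176.03], [-82.01, 121.73], [-58.28, 71.71], [-173.87, 95.51], [-174.79, -0.11], [-173.66, 173.66]. Speed limits (degrees/s): [136.94, 136.94, 172.46, 180, 180, 180].

### API

Orientations are given as [roll, pitch, yaw] about the fixed x, y, z axes, in that order (R = Rz(yaw) Ry(pitch) Rx(roll)).
In Python, from plant import get_obs, eyes, ctrl, spotter gives the robot as it stands.
- The arm moves only by the shell command python3 -m crank 'ROWS'. ROWS is JSON, one flat list of numbers, 7 for each row, row after row: the turn, a rotation vector about the tool's x, y, z in rad, then the shift along the tool's x, y, z in mm, then the opening, from 0 (shut) to 1 (fully open). A call has 1 to 5 rows; each row shifts and turns the commanded pose from where the row before left it, along the tool's axes as they then stand; what a row does not reach is not made up. A row lasts 1/8 s, in which the tool goes at most 62.5 mm and 10.7 degrees, less where a joint would pass 70% of its speed; a pose out of reach is approached as far as the arm can. A call is refused whole if a number of a shift passes 62.5 or a number of a turn 0.188, either way. A call with a gripper value outside its range is refused whole. The fingers move at their own pace and stop on an object; the grip force is fixed at half the most. Time passes only in rows, so rows that do not move let the fingers close. It gives the time, the measured TCP pose, the force, the opening and the grip force at its end, in the units of the state.
- get_obs(): the state, without advancing time (a new reading comes with each control period).
- eyes.snapshot(name): name is "scene" or "top" or "wrist"; returns the picture (400x640x3 uint8, blue, green, red); there is no depth.
- eyes.camera_model(name): a dict with "fx", "fy", "cx", "cy" (pixels), "extrinsics" (4x4, takes a point from camera to world coordinates). Camera axes: x right, y down, z forward; pixel columns grow to the right and rows downward; lengths in m; the calibration is good to about 2 mm. A picture is of the moment at which its call begins: read the wrist's pose just before it. camera_model takes no time and is no camera call; for the wrist camera it gives the pose at the moment of the call.
- ctrl.close_job(): hands the job in; it is judged then, once.
Trained networks look in the newest picture that a camera, given by its name, has taken for a name from the list of things; names that differ only in an ending like _2 or _b are one class to them, and where a whole thing is asked for, a point or a joint stands for the part that bears it (a point fixed in the world has none). Each returns a list of dicts, best first, with "p" (0 to 1); they miss things now and then, are a little off and sometimes report something else, mostly with a low value. They report only what shows in the picture. A call takes as long as a camera call. They do not tell look-alikes from the thing itself.
- spotter.outline_of(camera, target): "region" (400x640 bool, what is visible of it) and "rect" ([left, top, width, height] in pixels, round what is visible of it).
- spotter.place_of(camera, target): "location" ([column, row] in pixels: a listed point, or the origin of a listed thing).
The state is a dict: "clock": time; "joint_pos": joint angles; "qvel": joint speeds; "tau": joint torques, N m; "tool_pos": TCP position; "orientation": TCP orientation; "force": force on the tool from outside, world axes, zero at the start; "moment": the same for the moment, N m; "opening": finger opening in m; "gripper_force": force on a finger pad.
Only numpy, scipy, OpenCV 4.12 (cv2) and the standard library are available. Lean on these libraries where they do the work, as an engineer would, in place of code of your own. Each camera call takes 0.05 s, during which the arm holds its last target. There are 200 camera calls.

## Working session

There is one attempt and no reset: what is moved stays moved. The work goes in short steps, Python scripts to look and compute and a shell command to move; the robot and the scene stay as the last step left them, time stands still between calls to the robot, and variables do not carry over. Pictures are saved under pics/ and viewed, at most 10 in all, crops included, and the job is handed in when it is done.

```bash
ls; mkdir -p pics; cat > h.py <<'E'
import numpy as np, cv2
from plant import get_obs, eyes, ctrl, spotter
from scipy.spatial.transform import Rotation as R
def ray(cam,px,z,m=None):
    m=m or eyes.camera_model(cam);T=np.array(m["extrinsics"])
    d=T[:3,:3]@np.array([(px[0]-m["cx"])/m["fx"],(px[1]-m["cy"])/m["fy"],1]);o=T[:3,3]
    return o+d*(z-o[2])/d[2]
def proj(cam,P,m=None):
    m=m or eyes.camera_model(cam);T=np.linalg.inv(np.array(m["extrinsics"]))
    p=T[:3,:3]@np.array(P)+T[:3,3];return [m["fx"]*p[0]/p[2]+m["cx"],m["fy"]*p[1]/p[2]+m["cy"]]
def state():
    o=get_obs();print({k:np.round(o[k],3) for k in("clock","tool_pos","orientation","force","opening","gripper_force","joint_pos")});return o
E
python3 - <<'E'
from h import *
state()
for c in("scene","top"):
    im=eyes.snapshot(c);cv2.imwrite(f"pics/{c}0.png",im)
    m=eyes.camera_model(c);print(c,np.round(m["extrinsics"],3).tolist(),m["fx"])
    for n,z in(("bottle",.03),("label",.03),("chock",0),("mug",0),("lid",0),("can",0),("pet",0),("jar",0)):
        for d in spotter.place_of(c,n)[:4]:
            print(n,round(d["p"],2),np.round(d["location"]),np.round(ray(c,d["location"],z),3))
E
```

```text
pics
{'clock': np.float64(0.0), 'tool_pos': array([ 0.222, -0.637,  0.226]), 'orientation': array([ 1.79904e+02, -8.00000e-03, -1.60767e+02]), 'force': array([-0.489,  0.347, -0.364]), 'opening': np.float64(0.088), 'gripper_force': np.float64(0.0), 'joint_pos': array([-5.4253e+01,  2.0591e+01,  6.3300e-01, -2.1000e-02, -7.0136e+01,
       -1.6507e+01])}
scene [[0.145, 0.665, -0.733, 1.333], [0.989, -0.091, 0.113, -0.136], [0.009, -0.741, -0.671, 0.808], [0.0, 0.0, 0.0, 1.0]] 445.6400370934867
bottle 0.93 [296. 224.] [ 0.565 -0.076  0.03 ]
label 0.49 [300. 224.] [ 0.568 -0.066  0.03 ]
chock 0.63 [193. 195.] [ 0.388 -0.341  0.   ]
chock 0.59 [210. 220.] [ 0.49 -0.29  0.  ]
mug 0.94 [433. 195.] [ 0.474  0.311 -0.   ]
lid 0.83 [252. 180.] [ 0.344 -0.179  0.   ]
can 0.79 [382. 170.] [0.351 0.196 0.   ]
pet 0.72 [488. 239.] [0.651 0.389 0.   ]
jar 0.78 [166. 270.] [ 0.641 -0.385  0.   ]
top [[0.025, -0.997, 0.073, 0.439], [-1.0, -0.025, 0.004, -0.005], [-0.002, -0.074, -0.997, 1.15], [0.0, 0.0, 0.0, 1.0]] 361.3078018581317
bottle 0.6 [343. 188.] [ 0.57  -0.068  0.03 ]
bottle 0.55 [224. 218.] [0.468 0.301 0.03 ]
label 0.61 [343. 193.] [ 0.555 -0.066  0.03 ]
chock 0.91 [430. 254.] [ 0.373 -0.346  0.   ]
chock 0.85 [414. 214.] [ 0.499 -0.296  0.   ]
mug 0.58 [222. 216.] [0.475 0.313 0.   ]
lid 0.84 [375. 266.] [ 0.33  -0.175  0.   ]
can 0.55 [255. 254.] [0.357 0.206 0.   ]
can 0.25 [223. 215.] [0.479 0.311 0.   ]
pet 0.97 [203. 165.] [0.638 0.384 0.   ]
jar 0.67 [443. 169.] [ 0.644 -0.388  0.   ]
```

View pics/scene0.png

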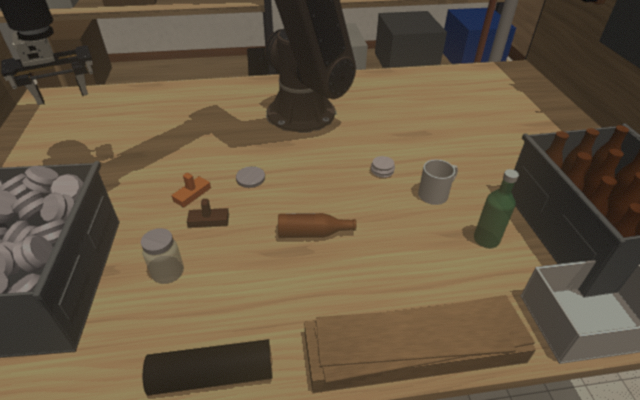

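View pics/top0.png

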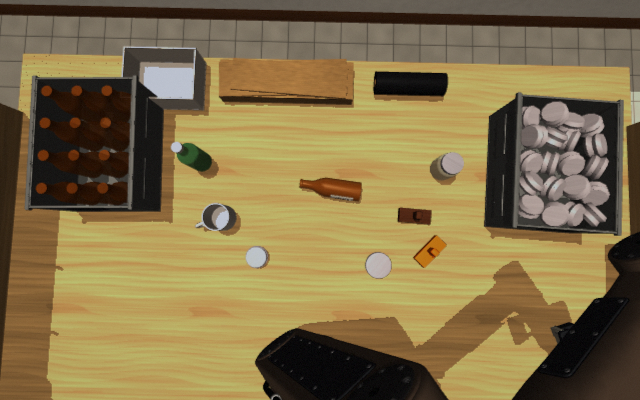

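The scene view shows the brown bottle at about (315,225). The dark chock is at (208,216), with an orange look-alike at (191,190). In the top view the bottle runs from (300,183) at the neck to (362,190). A sliver of label shows at its robot-side edge, near (342,198), so it has to roll away from the robot. The dark chock is at (415,215) in the top view.

```bash
cat >> h.py <<'E'
def plan(goal,yaw,n=None,o=None):
    "rows (tool axes) from the present pose to goal, tool pointing down"
    o=o or get_obs();p=np.array(o["tool_pos"]);r=R.from_euler("xyz",o["orientation"],degrees=True)
    g=R.from_euler("xyz",[180,0,yaw],degrees=True)
    tot=(r.inv()*g).as_rotvec();n=n or int(max(np.ceil(np.linalg.norm(np.array(goal)-p)/.060),np.ceil(np.linalg.norm(tot)/.18)))
    st=(np.array(goal)-p)/n
    for i in range(n):
        a=r*R.from_rotvec(tot*i/n);print(np.round(tot/n,3).tolist(),np.round(a.inv().apply(st)*1000,1).tolist())
E
python3 - <<'E'
from h import *
o=get_obs();m=eyes.camera_model("wrist");T=np.array(m["extrinsics"])
r=R.from_euler("xyz",o["orientation"],degrees=True)
print("cam in tool",np.round(r.inv().apply(T[:3,3]-o["tool_pos"]),3),np.round(r.inv().as_matrix()@T[:3,:3],2).tolist(),m["fx"],m["cx"],m["cy"])
for n,z in(("bottle",.03),("chock",.012)):
  for d in spotter.outline_of("top",n)[:2]:
    ys,xs=np.nonzero(d["region"]);P=np.array([ray("top",q,z)[:2] for q in zip(xs,ys)])
    c=P.mean(0);w,v=np.linalg.eigh(np.cov(P.T));a=v[:,1];a*=np.sign(a[1]);t=(P-c)@a
    print(n,round(d["p"],2),d["rect"],c,"yaw",np.degrees(np.arctan2(a[1],a[0])),t.min(),t.max(),"tail",c+a*t.min(),"orig",c+a*(t.min()+.055))
plan([.56,-.07,.25],-96)
E
```

```text
cam in tool [ 0.069  0.    -0.157] [[0.0, -0.97, -0.26], [1.0, 0.0, -0.0], [0.0, -0.26, 0.97]] 330.9085430364661 320.68328794199107 204.06947505711685
bottle 0.62 [300.8, 175.4, 60.0, 24.4] [ 0.57067708 -0.03970375] yaw 83.08552263381414 -0.08237716056007928 0.10900678292923088 tail [ 0.56075989 -0.12148177] orig [ 0.56738121 -0.06688179]
chock 0.78 [413.7, 234.1, 32.1, 33.5] [ 0.38260261 -0.34185196] yaw 135.09031337017242 -0.05020586195241054 0.05038875664737578 tail [ 0.41815943 -0.37729686] orig [ 0.37920731 -0.33846734]
chock 0.71 [397.5, 208.3, 34.2, 19.2] [ 0.49158757 -0.29367463] yaw 86.15630987897002 -0.052440049011168305 0.05212963050722523 tail [ 0.48807227 -0.34599672] orig [ 0.49175918 -0.29112044]
[-0.0, -0.0, -0.094] [-42.1, 35.4, -2.0]
[-0.0, -0.0, -0.094] [-45.3, 31.2, -2.0]
[-0.0, -0.0, -0.094] [-48.0, 26.8, -2.0]
[-0.0, -0.0, -0.094] [-50.3, 22.2, -2.0]
[-0.0, -0.0, -0.094] [-52.2, 17.4, -2.0]
[-0.0, -0.0, -0.094] [-53.6, 12.4, -2.0]
[-0.0, -0.0, -0.094] [-54.5, 7.3, -2.0]
[-0.0, -0.0, -0.094] [-55.0, 2.1, -2.0]
[-0.0, -0.0, -0.094] [-54.9, -3.0, -2.0]
[-0.0, -0.0, -0.094] [-54.4, -8.2, -2.0]
[-0.0, -0.0, -0.094] [-53.4, -13.3, -2.0]
[-0.0, -0.0, -0.094] [-51.9, -18.2, -2.0]
```

```bash
python3 -m crank '[0,0,-0.094,-42,35.5,-2,1, 0,0,-0.094,-45.5,31,-2,1, 0,0,-0.094,-48,27,-2,1, 0,0,-0.094,-50.5,22,-2,1, 0,0,-0.094,-52,17.5,-2,1]'
python3 -m crank '[0,0,-0.094,-53.5,12.5,-2,1, 0,0,-0.094,-54.5,7.5,-2,1, 0,0,-0.094,-55,2,-2,1, 0,0,-0.094,-55,-3,-2,1, 0,0,-0.094,-54.5,-8,-2,1]'
python3 -m crank '[0,0,-0.094,-53.5,-13.5,-2,1, 0,0,-0.094,-52,-18,-2,1, 0,0,0,0,0,0,1]'
cat >> h.py <<'E'
def view(fn,ns=("bottle","label","chock")):
    o=state();m=eyes.camera_model("wrist");im=eyes.snapshot("wrist");cv2.imwrite("pics/"+fn,im)
    for n in ns:
        z={"bottle":.03,"label":.03,"chock":0}[n]
        for d in spotter.place_of("wrist",n)[:2]:print(n,round(d["p"],2),np.round(d["location"]),np.round(ray("wrist",d["location"],z,m),4))
    return o,m,im
E
python3 - <<'E'
from h import *
view("w1.png")
E
```

```text
clock: 1.62
tool_pos: [0.364, -0.3995, 0.2369]
orientation: [-180.0, 0.0, -133.7]
force: [1.3, -0.2, -0.4]
opening: 0.0876
gripper_force: 0.0
clock: 2.25
tool_pos: [0.5046, -0.1628, 0.2471]
orientation: [-179.9, 0.0, -106.7]
force: [1.8, -1.0, 1.0]
opening: 0.088
gripper_force: 0.0
clock: 2.62
tool_pos: [0.562, -0.067, 0.2503]
orientation: [-180.0, 0.0, -95.9]
force: [-0.2, 0.6, -0.7]
opening: 0.0875
gripper_force: 0.0
{'clock': np.float64(2.625), 'tool_pos': array([ 0.562, -0.067,  0.25 ]), 'orientation': array([-1.79992e+02,  4.00000e-03, -9.58570e+01]), 'force': array([-0.195,  0.598, -0.674]), 'opening': np.float64(0.088), 'gripper_force': np.float64(0.0), 'joint_pos': array([ 1.3011e+01,  9.4460e+00, -1.1258e+01, -1.0000e-03, -6.9287e+01,
       -1.8867e+01])}
bottle 0.68 [315. 180.] [ 0.5685 -0.065   0.03  ]
```

View pics/w1.png

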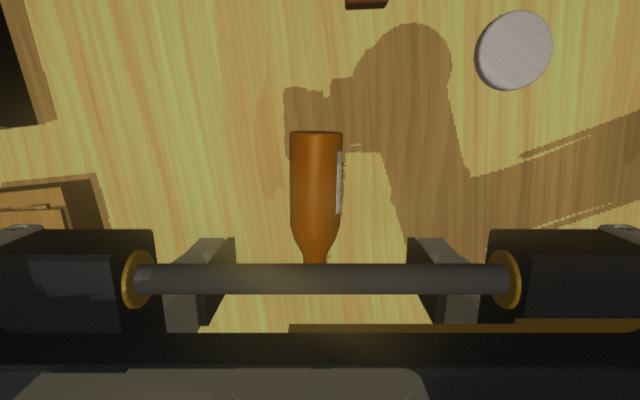

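The wrist picture shows the bottle body at columns 290–343, rows 131–230. The label's upper edge is just visible at columns 336–343, rows 150–215, on the robot side.

```bash
cat >> h.py <<'E'
from scipy.optimize import least_squares
def bottle_fit(im,m,u0,rows,cols,z=.03):
    "body axis line and label angles from the wrist image; bottle = bright brown or light label against the floor inside given body rows"
    T=np.array(m["extrinsics"]);o=T[:3,3]
    hsv=cv2.cvtColor(im,cv2.COLOR_BGR2HSV).astype(int);out=[]
    for v in rows:
        b=im[v,cols[0]:cols[1]].astype(int);s=hsv[v,cols[0]:cols[1]]
        br=(s[:,1]>170)&(s[:,0]<14);wh=(s[:,1]<70)
        out.append((v,''.join('B' if x else 'w' if y else '.' for x,y in zip(br,wh))))
    return out
E
python3 - <<'E'
from h import *
im=cv2.imread("pics/w1.png");hsv=cv2.cvtColor(im,cv2.COLOR_BGR2HSV)
for v in(145,165,185,205): print(v,[tuple(x) for x in hsv[v,284:350:1].tolist()][:8],[tuple(x) for x in hsv[v,330:348].tolist()])
E
```

```text
145 [(22, 133, 153), (19, 140, 138), (19, 143, 137), (19, 143, 137), (19, 146, 138), (18, 170, 105), (16, 194, 92), (16, 201, 95)] [(16, 230, 120), (16, 236, 118), (15, 220, 118), (16, 224, 116), (16, 228, 113), (16, 232, 111), (16, 222, 107), (16, 213, 104), (15, 217, 101), (16, 215, 96), (16, 224, 91), (17, 225, 86), (18, 169, 101), (19, 147, 123), (19, 149, 127), (19, 147, 128), (19, 146, 131), (19, 145, 135)]
165 [(23, 124, 168), (23, 125, 169), (23, 125, 169), (23, 125, 169), (24, 122, 169), (22, 137, 134), (18, 180, 102), (17, 202, 101)] [(17, 234, 120), (16, 223, 119), (15, 207, 118), (16, 221, 114), (16, 211, 111), (16, 210, 108), (16, 204, 105), (24, 54, 147), (22, 51, 146), (20, 52, 143), (21, 53, 131), (21, 64, 103), (19, 106, 82), (18, 142, 126), (19, 146, 129), (19, 143, 132), (22, 128, 163), (23, 125, 167)]
185 [(20, 137, 168), (21, 133, 169), (22, 129, 168), (22, 129, 168), (22, 128, 169), (21, 143, 144), (18, 172, 110), (17, 199, 104)] [(16, 209, 121), (16, 204, 120), (17, 207, 118), (17, 202, 116), (16, 195, 114), (16, 192, 110), (19, 96, 133), (20, 60, 145), (19, 60, 145), (20, 60, 136), (20, 66, 127), (19, 90, 105), (19, 138, 126), (19, 144, 131), (23, 128, 161), (23, 126, 166), (22, 128, 167), (22, 132, 166)]
205 [(21, 134, 169), (21, 135, 168), (22, 131, 167), (23, 123, 168), (24, 120, 168), (24, 124, 152), (20, 164, 112), (17, 197, 105)] [(17, 199, 122), (17, 200, 120), (17, 199, 118), (16, 191, 116), (16, 183, 114), (18, 165, 116), (22, 53, 150), (22, 57, 147), (20, 61, 142), (20, 65, 134), (20, 74, 121), (20, 126, 127), (22, 132, 160), (21, 131, 166), (21, 131, 166), (22, 131, 166), (23, 127, 165), (22, 127, 166)]
```

```bash
cat >> h.py <<'E'
def rays(m,px):
    T=np.array(m["extrinsics"]);px=np.array(px,float)
    d=np.c_[(px[:,0]-m["cx"])/m["fx"],(px[:,1]-m["cy"])/m["fy"],np.ones(len(px))]@T[:3,:3].T
    return T[:3,3],d/np.linalg.norm(d,axis=1)[:,None]
def fit_axis(m,sil,x0=(.568,np.radians(83)),y0=-.067):
    "axis at z=.03 through (x,y0), yaw, from silhouette pixels"
    o,d=rays(m,sil)
    def f(q):
        a=np.array([np.cos(q[1]),np.sin(q[1]),0]);c=np.array([q[0],y0,.03]);n=np.cross(d,a)
        return np.abs(n@(c-o))/np.linalg.norm(n,axis=1)-.03
    s=least_squares(f,x0);return s.x,np.abs(s.fun).max()
def ang(m,px,q,y0=-.067):
    "degrees from up, + towards the robot; and position along the axis, for pixels on the body"
    o,d=rays(m,px);a=np.array([np.cos(q[1]),np.sin(q[1]),0]);c=np.array([q[0],y0,.03]);b=np.array([a[1],-a[0],0])
    r=[]
    for e in d:
        e2=np.array([e@b,e[2]]);o2=np.array([(o-c)@b,o[2]-.03])
        A=e2@e2;B=o2@e2;C=o2@o2-.0009;D=max(B*B-A*C,0);t=(-B-np.sqrt(D))/A;p=o2+t*e2
        r.append((np.degrees(np.arctan2(-p[0],p[1])),(o+t*e-c)@a))
    return np.round(r,4)
E
python3 - <<'E'
from h import *
m=eyes.camera_model("wrist")
q,e=fit_axis(m,[(289,145),(289.5,165),(289.5,185),(290,205),(342.5,145),(342.5,165),(341.7,185),(341,205)])
print(q[0],np.degrees(q[1]),e)
print(ang(m,[(336.5,165),(336,185),(335.5,205)],q).tolist())
# along-axis of tail end and label ends
print(ang(m,[(316,131),(316,228),(339,150),(337,215)],q).tolist())
plan([q[0],-.062,.10],np.degrees(q[1])-180)
plan([q[0],-.062,.012],np.degrees(q[1])-180)
E
```

```text
0.5658431368543487 83.2877294002126 0.0005157847336738006
[[49.3064, -0.0221], [49.1038, 0.0001], [48.8956, 0.0229]]
[[0.7619, -0.0584], [1.9812, 0.0468], [57.3684, -0.0379], [55.4, 0.0354]]
[0.0, -0.0, 0.003] [-3.0, -1.7, 50.2]
[0.0, -0.0, 0.003] [-3.0, -1.7, 50.2]
[0.0, -0.0, 0.003] [-3.0, -1.7, 50.2]
[0.0, -0.0, 0.002] [-2.3, -1.3, 59.6]
[0.0, -0.0, 0.002] [-2.3, -1.3, 59.6]
[0.0, -0.0, 0.002] [-2.3, -1.3, 59.6]
[0.0, -0.0, 0.002] [-2.3, -1.2, 59.6]
```

```bash
python3 -m crank '[0,0,0.003,-3,-1.5,60,1, 0,0,0.003,-3,-1.5,60,1, 0,0,0.002,-3,-1.5,60,1, 0,0,0.002,-1,-0.5,40,1, 0,0,0,0,0,18,1]'
python3 -m crank '[0,0,0,0,0,0,0.78, 0,0,0,0,0,0,0.78, 0,0,0,0,0,0,0.78]'
```

```text
clock: 3.45
tool_pos: [0.5645, -0.062, 0.0102]
orientation: [179.8, -0.1, -96.8]
force: [0.7, 0.1, 0.7]
opening: 0.0873
gripper_force: 0.0
clock: 3.82
tool_pos: [0.5673, -0.0606, 0.014]
orientation: [-179.9, 0.0, -96.7]
force: [0.5, -0.0, 0.3]
opening: 0.0691
gripper_force: 0.0
```

```bash
python3 -m crank '[0,0,0,0,-3,0,0.78, 0,0,0,0,-4,0,0.78, 0,0,0,0,-4,0,0.78, 0,0,0,0,-4,0,0.78, 0,0,0,0,-4,0,0.78]'
python3 -m crank '[0,0,0,0,-4,0,0.78, 0,0,0,0,-4,0,0.78, 0,0,0,0,-4,0,0.78, 0,0,0,0,-2,0,0.78, 0,0,0,0,0,0,0.78]'
python3 - <<'E'
from h import *
view("w2.png")
E
```

```text
clock: 4.45
tool_pos: [0.5856, -0.0627, 0.0125]
orientation: [180.0, -0.0, -96.7]
force: [-1.2, -0.7, 0.0]
opening: 0.068
gripper_force: 0.1
clock: 5.08
tool_pos: [0.5993, -0.0644, 0.0125]
orientation: [-180.0, 0.0, -96.7]
force: [-0.7, 0.5, 0.7]
opening: 0.0688
gripper_force: 0.0
{'clock': np.float64(5.075), 'tool_pos': array([ 0.599, -0.064,  0.013]), 'orientation': array([-1.8000e+02,  1.0000e-03, -9.6708e+01]), 'force': array([-0.657,  0.49 ,  0.669]), 'opening': np.float64(0.069), 'gripper_force': np.float64(0.0), 'joint_pos': array([ 1.2422e+01,  2.6170e+01, -2.2509e+01, -1.0000e-03, -4.1321e+01,
       -1.9130e+01])}
bottle 0.78 [324. 260.] [ 0.597  -0.0697  0.03  ]
label 0.95 [324. 262.] [ 0.5968 -0.0687  0.03  ]
```

View pics/w2.png

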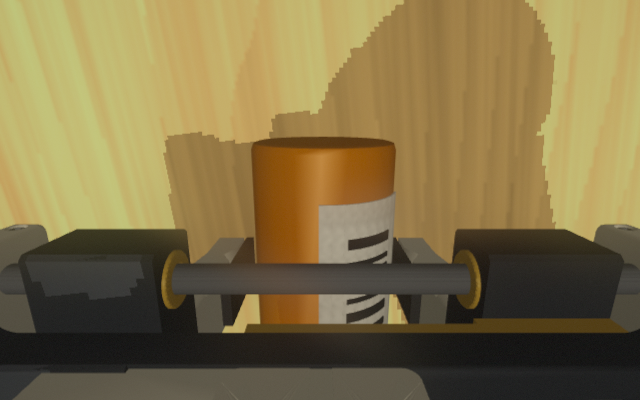

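The bottle rolls. Its body now spans columns 253–396, and the label's leading edge is at column 318, from row 207 down.

```bash
python3 - <<'E'
from h import *
m=eyes.camera_model("wrist");im=cv2.imread("pics/w2.png");hsv=cv2.cvtColor(im,cv2.COLOR_BGR2HSV).astype(int)
sil=[];lab=[]
for v in range(165,236,10):
    s=hsv[v,230:420];b=np.nonzero((s[:,1]>195)&(s[:,0]<18))[0]; w=np.nonzero(s[:,1]<70)[0]
    l=230+b[0];r=230+max(b[-1],w[-1] if len(w) else 0)+1
    if v<200 or len(w): sil+=[(l,v),(r,v)]
    if v>210 and len(w): lab.append((230+w[0],v))
    print(v,l,r,lab[-1:] )
q,e=fit_axis(m,sil,(.597,np.radians(83)));print(q[0],np.degrees(q[1]),e);print(ang(m,lab,q).tolist())
E
```

```text
165 253 395 []
175 253 394 []
185 254 392 []
195 254 395 []
205 255 394 []
215 255 394 [(np.int64(319), 215)]
225 256 393 [(np.int64(319), 225)]
235 257 393 [(np.int64(319), 235)]
0.5964371942040814 84.45482283018968 0.0013031008457326035
[[-3.877, -0.0329], [-4.024, -0.0293], [-4.1734, -0.0256]]
```

```bash
python3 -m crank '[0,0,0,0,-4,0,0.78, 0,0,0,0,-4,0,0.78, 0,0,0,0,-4,0,0.78, 0,0,0,0,-4,0,0.78, 0,0,0,0,0,0,0.78]'
cat > lab.py <<'E'
from h import *
def run(fn,x0,rows=range(165,236,10),c0=220,c1=430):
    o,m,im=view(fn,());hsv=cv2.cvtColor(im,cv2.COLOR_BGR2HSV).astype(int);sil=[];L=[];Rr=[]
    for v in rows:
        s=hsv[v,c0:c1];b=np.nonzero((s[:,1]>195)&(s[:,0]<18))[0];w=np.nonzero(s[:,1]<70)[0]
        sil+=[(c0+b[0],v),(c0+max(b[-1],w[-1] if len(w) else 0)+1,v)]
        if v>211 and len(w): L.append((c0+w[0],v));Rr.append((c0+w[-1]+1,v))
    q,e=fit_axis(m,sil,(x0,np.radians(83)));print(sil[::2],sil[1::2]);print(q[0],np.degrees(q[1]),e)
    a=ang(m,L,q);b=ang(m,Rr,q);print(L,Rr,a[:,0],b[:,0],"centre by left",a[:,0].mean()+34.4,"mid",(a[:,0]+b[:,0]).mean()/2)
E
python3 -c "
import lab;lab.run('w3.png',.613)"
```

```text
clock: 5.9
tool_pos: [0.6154, -0.0663, 0.0125]
orientation: [-180.0, -0.0, -96.7]
force: [-0.2, -0.1, -0.9]
opening: 0.0687
gripper_force: 0.0
{'clock': np.float64(5.9), 'tool_pos': array([ 0.615, -0.066,  0.012]), 'orientation': array([-179.995,   -0.   ,  -96.71 ]), 'force': array([-0.188, -0.085, -0.939]), 'opening': np.float64(0.069), 'gripper_force': np.float64(0.0), 'joint_pos': array([ 1.1906e+01,  2.7339e+01, -2.0328e+01,  3.0000e-03, -4.2329e+01,
       -1.8618e+01])}
[(np.int64(254), 165), (np.int64(254), 175), (np.int64(255), 185), (np.int64(256), 195), (np.int64(256), 205), (np.int64(257), 215), (np.int64(258), 225), (np.int64(258), 235)] [(np.int64(395), 165), (np.int64(394), 175), (np.int64(389), 185), (np.int64(348), 195), (np.int64(381), 205), (np.int64(381), 215), (np.int64(380), 225), (np.int64(380), 235)]
0.6174840130194651 81.06067704304505 0.01728804325496444
[(np.int64(277), 215), (np.int64(278), 225), (np.int64(278), 235)] [(np.int64(381), 215), (np.int64(380), 225), (np.int64(380), 235)] [-29.2595 -28.3666 -28.3102] [54.1186 53.9441 55.5824] centre by left 5.754566666666669 mid 12.951466666666667
```

View pics/w3.png

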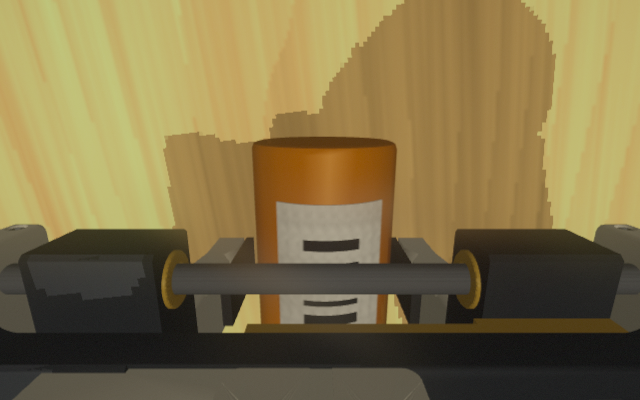

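The label is nearly on top: it spans columns 277–381, and the body spans about 256–394. I'll redo the fit with cleaner silhouettes.

```bash
python3 - <<'E'
from h import *
m=eyes.camera_model("wrist");im=cv2.imread("pics/w3.png");hsv=cv2.cvtColor(im,cv2.COLOR_BGR2HSV)
for v in (175,225):print(v,hsv[v,376:404].tolist())
q,e=fit_axis(m,[(253.5,165),(254,175),(256.5,215),(257.5,225),(395.5,165),(395,175),(393,215),(392,225)],(.613,1.45));print(q[0],np.degrees(q[1]),e)
a=ang(m,[(277,215),(277.5,225),(278,235)],q);b=ang(m,[(381.5,215),(380.5,225),(380.5,235)],q);print(a[:,0],b[:,0],(a+b)[:,0].mean()/2, (b-a)[:,0].mean(),a[0])
E
```

```text
175 [[16, 222, 138], [16, 216, 138], [16, 219, 136], [16, 219, 134], [16, 223, 134], [16, 220, 132], [16, 214, 132], [15, 214, 130], [16, 212, 129], [16, 217, 128], [16, 213, 127], [15, 207, 127], [16, 216, 124], [16, 218, 124], [16, 215, 121], [15, 208, 119], [15, 204, 114], [15, 198, 111], [16, 194, 109], [18, 154, 137], [19, 143, 159], [19, 141, 163], [19, 138, 164], [19, 139, 165], [19, 138, 164], [19, 141, 165], [19, 137, 166], [19, 138, 165]]
225 [[20, 49, 157], [20, 49, 157], [20, 49, 155], [20, 50, 154], [17, 72, 146], [15, 134, 133], [14, 171, 128], [15, 182, 126], [14, 175, 125], [15, 175, 125], [15, 176, 123], [15, 173, 121], [15, 171, 119], [15, 167, 116], [14, 166, 112], [15, 159, 112], [17, 141, 139], [19, 133, 157], [19, 132, 159], [19, 131, 158], [19, 132, 158], [19, 132, 159], [19, 130, 159], [19, 135, 160], [19, 132, 160], [19, 133, 161], [19, 133, 161], [19, 134, 162]]
0.6129657115518024 83.72121786382894 0.0007764534556651617
[-35.8298 -35.7599 -35.689 ] [44.5416 43.8288 44.3391] 4.2384666666666675 79.99606666666666 [-3.58298e+01 -3.33000e-02]
```

```bash
python3 -m crank '[0,0,0,0,-1.2,0,0.78, 0,0,0,0,-1.3,0,0.78, 0,0,0,0,0,0,0.78]'
python3 - <<'E'
from h import *
o,m,im=view("w4.png",());hsv=cv2.cvtColor(im,cv2.COLOR_BGR2HSV).astype(int)
def edge(v,lo,hi,th,rising=None):
    s=hsv[v,lo:hi,1].astype(float)
    i=[k for k in range(len(s)-1) if (s[k]-th)*(s[k+1]-th)<=0 and s[k]!=s[k+1]]
    return lo,i,[round(lo+k+.5+(th-s[k])/(s[k+1]-s[k]),1) for k in i]
S=[];L=[];Rr=[]
for v in(165,175,185): S+=[(edge(v,246,264,170)[2][0],v),(edge(v,384,402,170)[2][-1],v)]
for v in(212,218,224,230): 
    print(v,edge(v,262,300,110)[2],edge(v,360,390,110)[2]);L.append((edge(v,262,300,110)[2][-1],v));Rr.append((edge(v,360,390,110)[2][0],v))
print(S)
q,e=fit_axis(m,S,(.615,1.45));print(q[0],np.degrees(q[1]),e)
a=ang(m,L,q);b=ang(m,Rr,q);print(a[:,0],b[:,0],(a+b)[:,0].mean()/2)
E
```

```text
clock: 6.32
tool_pos: [0.6177, -0.0665, 0.0126]
orientation: [-180.0, 0.0, -96.7]
force: [0.1, -0.0, 1.1]
opening: 0.0686
gripper_force: 0.0
{'clock': np.float64(6.325), 'tool_pos': array([ 0.618, -0.066,  0.013]), 'orientation': array([-1.79991e+02,  2.00000e-03, -9.66990e+01]), 'force': array([ 0.142, -0.046,  1.135]), 'opening': np.float64(0.069), 'gripper_force': np.float64(0.0), 'joint_pos': array([ 1.1841e+01,  2.7489e+01, -2.0016e+01,  2.0000e-03, -4.2485e+01,
       -1.8541e+01])}
212 [np.float64(271.4)] [np.float64(377.0)]
218 [np.float64(271.8)] [np.float64(376.6)]
224 [np.float64(271.9)] [np.float64(376.3)]
230 [np.float64(272.1)] [np.float64(376.1)]
[(np.float64(252.2), 165), (np.float64(395.0), 165), (np.float64(252.8), 175), (np.float64(394.2), 175), (np.float64(253.4), 185), (np.float64(393.7), 185)]
0.6161812871778085 83.36739325882976 0.0004827634554066332
[-40.0627 -39.8967 -40.0485 -40.0949] [40.77   40.6252 40.5896 40.6646] 0.31832499999999975
```

The label is up to within about 1°. I'll open, lift, and go over the chock.

```bash
python3 -m crank '[0,0,0,0,0,0,0.9, 0,0,0,0,0,0,1, 0,0,0,0,0,-40,1, 0,0,0,0,0,-60,1, 0,0,0,0,0,-60,1]'
python3 - <<'E'
from h import *
plan([.49,-.29,.20],-4)
E
```

```text
clock: 7.0
tool_pos: [0.6172, -0.0666, 0.1741]
orientation: [180.0, -0.0, -96.7]
force: [1.7, 0.1, 0.1]
opening: 0.0873
gripper_force: 0.0
[0.0, 0.0, -0.18] [26.3, 11.1, -2.9]
[0.0, 0.0, -0.18] [23.9, 15.7, -2.9]
[0.0, 0.0, -0.18] [20.7, 19.7, -2.9]
[0.0, 0.0, -0.18] [16.8, 23.1, -2.9]
[0.0, 0.0, -0.18] [12.5, 25.7, -2.9]
[0.0, 0.0, -0.18] [7.7, 27.5, -2.9]
[0.0, 0.0, -0.18] [2.6, 28.4, -2.9]
[0.0, 0.0, -0.18] [-2.5, 28.5, -2.9]
[0.0, 0.0, -0.18] [-7.6, 27.5, -2.9]
```

```bash
python3 -m crank '[0,0,-0.18,26.5,11,-3,1, 0,0,-0.18,24,15.5,-3,1, 0,0,-0.18,20.5,19.5,-3,1, 0,0,-0.18,17,23,-3,1, 0,0,-0.18,12.5,25.5,-3,1]'
python3 -m crank '[0,0,-0.18,7.5,27.5,-3,1, 0,0,-0.18,2.5,28.5,-3,1, 0,0,-0.18,-2.5,28.5,-3,1, 0,0,-0.18,-7.5,27.5,-3,0.8, 0,0,0,0,0,0,0.6]'
python3 - <<'E'
from h import *
o,m,im=view("w5.png")
for d in spotter.outline_of("wrist","chock"):print(d["p"],d["rect"])
top=eyes.snapshot("top");cv2.imwrite("pics/top1.png",top)
E
```

```text
clock: 7.62
tool_pos: [0.5471, -0.1915, 0.1878]
orientation: [-180.0, -0.0, -44.8]
force: [0.7, -0.3, -0.3]
opening: 0.088
gripper_force: 0.0
clock: 8.25
tool_pos: [0.4903, -0.2912, 0.1999]
orientation: [180.0, -0.0, -3.9]
force: [0.2, 0.9, 0.1]
opening: 0.0729
gripper_force: 0.0
{'clock': np.float64(8.25), 'tool_pos': array([ 0.49 , -0.291,  0.2  ]), 'orientation': array([ 1.79993e+02, -1.80000e-02, -3.92300e+00]), 'force': array([0.17 , 0.888, 0.067]), 'opening': np.float64(0.073), 'gripper_force': np.float64(0.0), 'joint_pos': array([-1.1052e+01,  1.1843e+01, -1.5053e+01,  6.0000e-03, -6.3085e+01,
        9.7126e+01])}
bottle 0.72 [74. 69.] [ 0.6164 -0.0721  0.03  ]
label 0.78 [72. 68.] [ 0.6174 -0.0703  0.03  ]
chock 0.61 [372. 268.] [ 0.382  -0.3443  0.    ]
chock 0.6 [322. 180.] [ 0.4918 -0.2931  0.    ]
0.78 [275.6, 156.6, 98.5, 50.1]
0.68 [331.7, 228.3, 64.7, 89.2]
0.52 [365.5, 3.5, 111.8, 56.9]
```

View pics/w5.png

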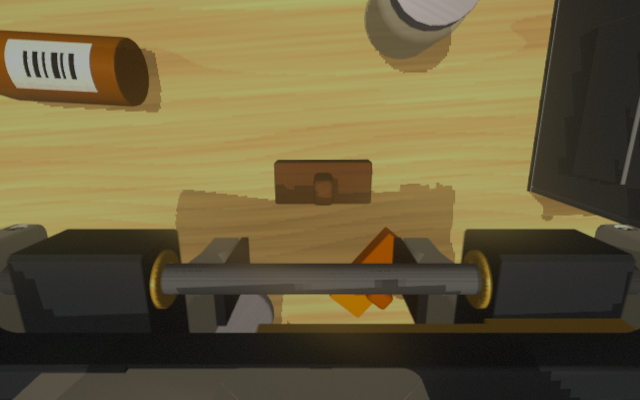

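The dark chock is at (323,181), with the bar's far edge at row 160, columns 275–372. The bottle's label is up and undisturbed at (50,65). The orange chock is nearby at (370,275).

```bash
python3 - <<'E'
from h import *
m=eyes.camera_model("wrist")
a=ray("wrist",(275.5,160.5),.024,m);b=ray("wrist",(371.5,160),.024,m);c=ray("wrist",(371.5,202.5),.001,m);d=ray("wrist",(276,204),.001,m)
print("top far",a,b,"yaw",np.degrees(np.arctan2(*(a-b)[[1,0]])),np.linalg.norm(a-b))
print("near bottom",c,d,"yaw",np.degrees(np.arctan2(*(d-c)[[1,0]])))
g=[ray("wrist",p,.07,m) for p in((314,204),(333,204))];print("block near top",g)
E
```

```text
top far [ 0.52012455 -0.24594007  0.024     ] [ 0.51411005 -0.34223853  0.024     ] yaw 86.42612687183656 0.09648610108687389
near bottom [ 0.46373481 -0.34423214  0.001     ] [ 0.46918371 -0.23820427  0.001     ] yaw 87.05808675322648
block near top [array([ 0.48450387, -0.2830467 ,  0.07      ]), array([ 0.48335347, -0.30004195,  0.07      ])]
```

```bash
python3 -m crank '[0,0,-0.007,4,2,50,0.6, 0,0,0,0,0,50,0.6, 0,0,0,0,0,45,0.6, 0,0,0,0,0,23,0.6, 0,0,0,0,0,0,0.6]'
python3 -m crank '[0,0,0,0,0,0,0, 0,0,0,0,0,0,0, 0,0,0,0,0,0,0, 0,0,0,0,0,0,0, 0,0,0,0,0,0,0]'
python3 -m crank '[0,0,0,0,0,0,0, 0,0,0,0,0,0,0]'
```

```text
clock: 9.18
tool_pos: [0.4939, -0.2915, 0.0297]
orientation: [-180.0, 0.2, -3.5]
force: [-0.1, 0.7, 0.5]
opening: 0.0527
gripper_force: 0.0
clock: 9.8
tool_pos: [0.4954, -0.2925, 0.0323]
orientation: [180.0, -0.1, -3.5]
force: [-1.4, 0.2, 5.6]
opening: 0.0177
gripper_force: 30.0
clock: 10.05
tool_pos: [0.4954, -0.2925, 0.0323]
orientation: [180.0, -0.1, -3.5]
force: [-1.2, -0.5, 5.6]
opening: 0.0181
gripper_force: 30.0
```

```bash
python3 -m crank '[0,0,0,0,0,-20,0, 0,0,0,0,0,-40,0, 0,0,0,0,0,-45,0, 0,0,0,0,0,0,0]'
python3 - <<'E'
from h import *
plan([.535,-.062,.137],-6.6)
E
```

```text
clock: 10.55
tool_pos: [0.4971, -0.2929, 0.1401]
orientation: [179.9, -0.4, -3.5]
force: [0.9, 0.2, -2.1]
opening: 0.018
gripper_force: 30.0
[0.0, -0.002, 0.014] [6.0, -58.2, 0.7]
[0.0, -0.002, 0.014] [5.2, -58.3, 0.7]
[0.0, -0.002, 0.014] [4.4, -58.3, 0.7]
[0.0, -0.002, 0.014] [3.6, -58.4, 0.8]
```

```bash
python3 -m crank '[0,0,0.014,6,-58,0,0, 0,0,0.014,5,-58,0,0, 0,0,0.014,4.5,-58,0,0, 0,0,0.012,3.5,-58,0,0, 0,0,0,0,0,0,0]'
python3 - <<'E'
from h import *
o,m,im=view("w6.png");cv2.imwrite("pics/top2.png",eyes.snapshot("top"))
E
```

```text
clock: 11.18
tool_pos: [0.5329, -0.0591, 0.1355]
orientation: [-180.0, 0.1, -6.3]
force: [-0.2, -0.8, -2.8]
opening: 0.018
gripper_force: 30.0
{'clock': np.float64(11.175), 'tool_pos': array([ 0.533, -0.059,  0.135]), 'orientation': array([-1.79988e+02,  7.20000e-02, -6.33100e+00]), 'force': array([-0.223, -0.771, -2.845]), 'opening': np.float64(0.018), 'gripper_force': np.float64(30.0), 'joint_pos': array([ 1.4603e+01,  1.2162e+01, -2.3953e+01, -4.5000e-02, -5.3948e+01,
        6.9093e+01])}
bottle 0.93 [325.  95.] [ 0.6164 -0.0714  0.03  ]
label 0.89 [322.  96.] [ 0.6153 -0.069   0.03  ]
chock 0.92 [320. 238.] [ 0.4908 -0.0537  0.    ]
chock 0.22 [324.  98.] [ 0.6158 -0.0713  0.    ]
```

View pics/w6.png

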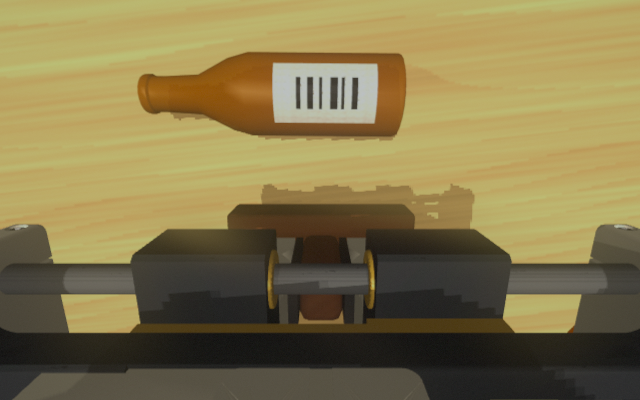

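The label faces up at columns 273–378, rows 64–123, on a body at rows 53–136. The chock in hand has its far top edge at row 205, columns 229–413.

```bash
cat > fit2.py <<'E'
from h import *
def cross(line,th,lo,last=False):
    s=line.astype(float);i=[k for k in range(len(s)-1) if (s[k]-th)*(s[k+1]-th)<=0 and s[k]!=s[k+1]];k=i[-1 if last else 0]
    return lo+k+.5*0+(th-s[k])/(s[k+1]-s[k])
def measure(im,m,body=(290,310,340,360,390),lab=(285,365,372),r=(40,60,125,150),lr=(57,75,112,130),x0=.616,ends=None):
    S=cv2.cvtColor(im,cv2.COLOR_BGR2HSV)[:,:,1]
    sil=[];U=[];D=[]
    for c in body: sil+=[(c,cross(S[r[0]:r[1],c],165,r[0])),(c,cross(S[r[2]:r[3],c],165,r[2],True))]
    for c in lab: U.append((c,cross(S[lr[0]:lr[1],c],110,lr[0])));D.append((c,cross(S[lr[2]:lr[3],c],110,lr[2])))
    q,e=fit_axis(m,sil,(x0,1.45));u=ang(m,U,q);d=ang(m,D,q)
    print("sil",np.round(sil,1).tolist());print("axis",q[0],np.degrees(q[1]),e,"label",u[:,0],d[:,0],"mid",(u[:,0].mean()+d[:,0].mean())/2)
    return q
E
python3 - <<'E'
from fit2 import *
m=eyes.camera_model("wrist");im=cv2.imread("pics/w6.png")
q=measure(im,m)
print("label ends",ang(m,[(273,94),(378,94)],q)[:,1])
z=get_obs()["tool_pos"][2]-.0323+.024
a=ray("wrist",(229,205.5),z,m);b=ray("wrist",(413.5,205.5),z,m);mid=(a+b)/2
o=get_obs();r=R.from_euler("xyz",o["orientation"],degrees=True)
print(a,b,np.linalg.norm(a-b),"yaw",np.degrees(np.arctan2(*(a-b)[[1,0]])),"chock far edge in tool",r.inv().apply(mid-o["tool_pos"]))
E
```

```text
sil [[290.0, 52.6], [290.0, 132.5], [310.0, 52.7], [310.0, 131.0], [340.0, 52.9], [340.0, 132.2], [360.0, 52.8], [360.0, 132.8], [390.0, 53.3], [390.0, 135.0]]
axis 0.6174300174760378 82.46385686134953 0.0024927385965680428 label [-37.6864 -39.1853 -39.3021] [44.2041 43.22   43.1797] mid 2.404999999999994
label ends [ 0.0253 -0.045 ]
[ 0.56155746 -0.01926504  0.12767984] [ 0.55051062 -0.11424889  0.12767984] 0.09562407430643126 yaw 83.36617278781445 chock far edge in tool [0.02396958 0.00041485 0.00827248]
```

```bash
python3 - <<'E'
from h import *
plan([.558,-.067,.0345],-6.6,3)
m=eyes.camera_model("wrist");im=cv2.imread("pics/w6.png")
for c in(300,350,390):print(c,im[128:142,c].tolist())
E
```

```text
[0.0, 0.0, -0.0] [8.7, 0.1, 33.8]
[0.0, 0.0, -0.0] [8.7, 0.1, 33.8]
[0.0, 0.0, -0.0] [8.7, 0.1, 33.8]
300 [[37, 76, 116], [35, 74, 112], [39, 75, 110], [38, 74, 106], [39, 72, 102], [37, 69, 98], [40, 69, 94], [46, 85, 110], [67, 116, 144], [77, 130, 159], [95, 159, 175], [113, 182, 189], [112, 181, 189], [109, 177, 189]]
350 [[36, 78, 117], [35, 77, 116], [37, 77, 113], [38, 74, 109], [39, 74, 106], [37, 72, 103], [38, 69, 97], [39, 71, 96], [58, 100, 126], [72, 122, 150], [84, 141, 165], [100, 165, 184], [104, 171, 189], [106, 173, 189]]
390 [[34, 79, 122], [32, 78, 119], [33, 77, 115], [34, 74, 112], [35, 74, 109], [32, 72, 105], [34, 70, 102], [34, 70, 96], [51, 93, 120], [71, 122, 150], [76, 128, 158], [75, 129, 158], [92, 153, 174], [108, 176, 190]]
```

```bash
python3 - <<'E'
from h import *
m=eyes.camera_model("wrist")
q,e=fit_axis(m,[(290,52.6),(310,52.7),(360,52.8),(390,53.3),(300,135.3),(350,135.8),(390,136)],(.616,1.45));print(q[0],np.degrees(q[1]),e)
u=ang(m,[(285,64),(365,64.3)],q);d=ang(m,[(285,122.5),(365,123)],q);print(u,d,(u+d).mean(0)/2)
E
python3 -m crank '[0,0,0,8.5,0,40,0, 0,0,0,8.5,0,35,0, 0,0,0,8.5,0,18,0, 0,0,0,0,0,8,0, 0,0,0,0,0,0,0]'
python3 - <<'E'
from h import *
o,m,im=view("w7.png");cv2.imwrite("pics/scene7.png",eyes.snapshot("scene"))
E
```

```text
0.6159922393352604 83.12430612551495 0.0006448699057660344
[[-3.93324e+01  1.77000e-02]
 [-3.94670e+01 -3.62000e-02]] [[ 4.00649e+01  1.87000e-02]
 [ 4.03162e+01 -3.78000e-02]] [ 0.395425 -0.0094  ]
clock: 12.05
tool_pos: [0.5581, -0.0659, 0.0356]
orientation: [180.0, 0.0, -6.6]
force: [-0.5, 0.2, -1.8]
opening: 0.0178
gripper_force: 30.0
{'clock': np.float64(12.05), 'tool_pos': array([ 0.558, -0.066,  0.036]), 'orientation': array([ 1.7999e+02,  2.3000e-02, -6.6120e+00]), 'force': array([-0.5  ,  0.163, -1.791]), 'opening': np.float64(0.018), 'gripper_force': np.float64(30.0), 'joint_pos': array([ 1.3223e+01,  2.1367e+01, -2.6795e+01,  3.0000e-03, -4.1864e+01,
        7.0163e+01])}
bottle 0.78 [316. 138.] [ 0.6163 -0.0704  0.03  ]
label 0.92 [314. 137.] [ 0.6171 -0.0698  0.03  ]
chock 0.57 [320. 239.] [ 0.5534 -0.0654  0.    ]
```

View pics/w7.png

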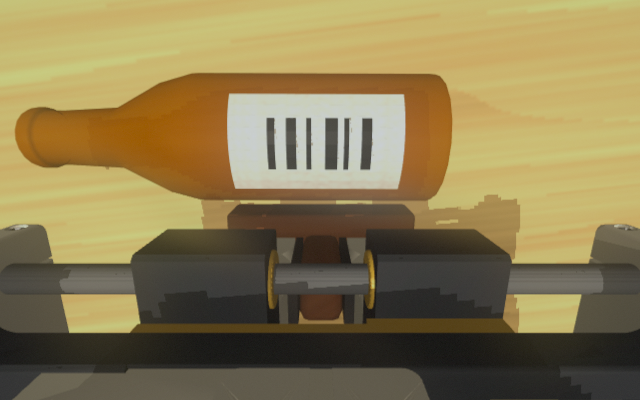

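The gap is about 6 mm, and the image agrees with the geometry. The chock is aligned lengthways to within 2 mm: label centre at column 316, chock at 321. I'll advance 5 mm and lower.

```bash
python3 -m crank '[0,0,0,2,1,0,0, 0,0,0,2,0,0,0, 0,0,0,1,0,0,0, 0,0,0,0,0,2,0, 0,0,0,0,0,1,0]'
python3 -m crank '[0,0,0,0,0,0,0, 0,0,0,0,0,0,0]'
python3 - <<'E'
from h import *
o,m,im=view("w8.png")
print([im[r,316].tolist() for r in range(60,110,3)])
E
```

```text
clock: 12.92
tool_pos: [0.5629, -0.0671, 0.0323]
orientation: [180.0, 0.0, -6.6]
force: [-2.7, 1.0, 8.8]
opening: 0.018
gripper_force: 30.0
clock: 13.18
tool_pos: [0.563, -0.0671, 0.0325]
orientation: [180.0, 0.0, -6.6]
force: [0.4, -0.9, -0.5]
opening: 0.0181
gripper_force: 30.0
{'clock': np.float64(13.175), 'tool_pos': array([ 0.563, -0.067,  0.033]), 'orientation': array([ 1.79998e+02,  6.00000e-03, -6.58100e+00]), 'force': array([ 0.365, -0.907, -0.545]), 'opening': np.float64(0.018), 'gripper_force': np.float64(30.0), 'joint_pos': array([ 1.2975e+01,  2.1985e+01, -2.6309e+01, -1.0000e-03, -4.1713e+01,
        7.0444e+01])}
bottle 0.84 [316. 150.] [ 0.616  -0.0712  0.03  ]
label 0.59 [314. 149.] [ 0.6164 -0.0698  0.03  ]
chock 0.91 [320. 239.] [ 0.5594 -0.0665  0.    ]
[[108, 177, 201], [105, 174, 201], [106, 174, 201], [109, 177, 201], [110, 179, 201], [109, 175, 201], [106, 174, 202], [107, 175, 201], [72, 127, 158], [39, 84, 126], [41, 88, 132], [43, 91, 138], [41, 94, 141], [42, 91, 140], [43, 90, 142], [43, 91, 143], [186, 204, 199]]
```

View pics/w8.png

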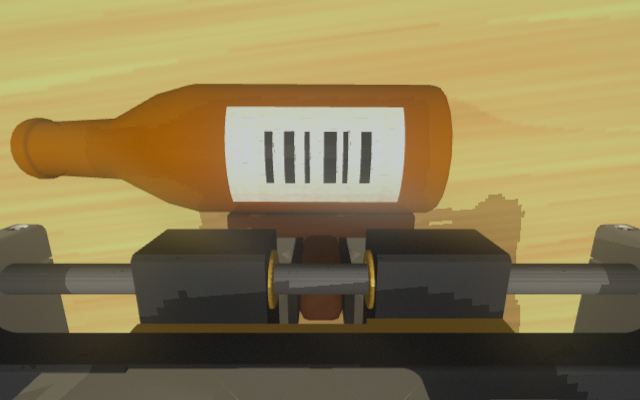

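The bottle edge at row 212 now just covers the chock's edge, and the label is still up at rows 107–201. I'll check the numbers.

```bash
python3 - <<'E'
from fit2 import *
m=eyes.camera_model("wrist");im=cv2.imread("pics/w8.png");G=im[:,:,0].astype(float)
top=[(c,cross(G[75:95,c],75,75)) for c in(230,290,350,410)];L=[(c,cross(G[98:118,c],115,98)) for c in(240,310,390)];D=[(c,cross(G[190:208,c],115,190)) for c in(240,310,390)]
S=cv2.cvtColor(im,cv2.COLOR_BGR2HSV)
print(np.round(top,1).tolist(),np.round(L,1).tolist(),np.round(D,1).tolist())
print([G[r,425] for r in range(202,216)],[G[r,220] for r in range(204,216)])
q,e=fit_axis(m,top+[(235,212),(410,212)],(.616,1.45));print(q[0],np.degrees(q[1]),e)
u=ang(m,L,q);d=ang(m,D,q);print((u+d).mean(0)/2)
p=get_obs()["tool_pos"];a=q[1];print("dist",(np.array(p[:2])-[q[0],-.067])@[-np.sin(a),np.cos(a)])
E
```

```text
[[230.0, 83.4], [290.0, 83.5], [350.0, 83.8], [410.0, 84.3]] [[240.0, 106.1], [310.0, 106.4], [390.0, 106.8]] [[240.0, 201.3], [310.0, 201.5], [390.0, 201.7]]
[np.float64(59.0), np.float64(60.0), np.float64(57.0), np.float64(56.0), np.float64(57.0), np.float64(59.0), np.float64(59.0), np.float64(58.0), np.float64(57.0), np.float64(57.0), np.float64(66.0), np.float64(81.0), np.float64(86.0), np.float64(85.0)] [np.float64(41.0), np.float64(43.0), np.float64(43.0), np.float64(43.0), np.float64(42.0), np.float64(43.0), np.float64(44.0), np.float64(53.0), np.float64(71.0), np.float64(82.0), np.float64(80.0), np.float64(79.0)]
0.6164830397519203 83.30723873216829 0.0004290004045469746
[ 0.23176667 -0.00325   ]
dist 0.05302697602255841
```

```bash
python3 -m crank '[0,0,0,1,0,0,0, 0,0,0,0,0,0,0, 0,0,0,0,0,0,0.5, 0,0,0,0,0,0,0.5, 0,0,0,0,0,0,0.5]'
python3 -m crank '[0,0,0,0,0,0,0.5, 0,0,0,0,0,-20,0.5, 0,0,0,0,0,-40,0.5, 0,0,0,0,0,-50,0.5, 0,0,0,-30,0,-50,0.5]'
python3 -m crank '[0,0,0,-50,0,0,0.5, 0,0,0,0,0,0,0.5]'
python3 - <<'E'
from h import *
o,m,im=view("w9.png")
cv2.imwrite("pics/w9c.png",cv2.resize(im[0:240,160:480],None,fx=2,fy=2))
E
```

```text
clock: 14.0
tool_pos: [0.5642, -0.0672, 0.0327]
orientation: [-180.0, -0.0, -6.6]
force: [-0.3, -0.3, -0.1]
opening: 0.0406
gripper_force: 0.0
clock: 14.62
tool_pos: [0.535, -0.0638, 0.1938]
orientation: [180.0, -0.0, -6.6]
force: [1.0, 0.5, 1.4]
opening: 0.0435
gripper_force: 0.0
clock: 14.88
tool_pos: [0.4819, -0.058, 0.1936]
orientation: [-179.9, -0.1, -6.6]
force: [1.2, -0.4, 0.5]
opening: 0.0444
gripper_force: 0.0
{'clock': np.float64(14.875), 'tool_pos': array([ 0.482, -0.058,  0.194]), 'orientation': array([-1.7992e+02, -7.4000e-02, -6.5620e+00]), 'force': array([ 1.229, -0.403,  0.55 ]), 'opening': np.float64(0.044), 'gripper_force': np.float64(0.0), 'joint_pos': array([ 1.6379e+01,  3.9410e+00, -2.5407e+01, -5.2000e-02, -6.0553e+01,
        6.7084e+01])}
bottle 0.9 [318.  41.] [ 0.6144 -0.0705  0.03  ]
bottle 0.36 [320. 103.] [ 0.5618 -0.0667  0.03  ]
label 0.97 [318.  37.] [ 0.6178 -0.0714  0.03  ]
chock 0.94 [322. 107.] [ 0.559  -0.0679  0.    ]
chock 0.88 [581. 243.] [ 0.3795 -0.3424  0.    ]
```

View pics/w9c.png

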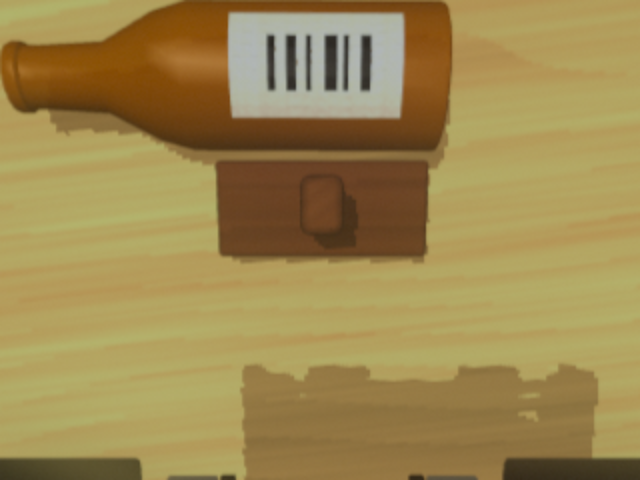

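The label faces up and the chock lies parallel and centred. A small gap shows between zoomed rows 151 and 161, so I'll measure it.

```bash
python3 - <<'E'
from fit2 import *
m=eyes.camera_model("wrist");im=cv2.imread("pics/w9.png");G=im[:,:,2].astype(float)
for c in(280,300,345,360):print(c,[int(x) for x in G[68:86,c]],[int(x) for x in G[122:134,c]])
for v in(90,110):print([int(x) for x in G[v,262:276]],[int(x) for x in G[v,367:380]])
q=np.array([.6163,np.radians(83.3)]);a=np.array([np.cos(q[1]),np.sin(q[1]),0]);n=np.array([-a[1],a[0],0])
for z in(0,.024):
  for px in((320,80.5),(320,127.5),(269,100),(373.5,100)):
    P=ray("wrist",px,z,m)-[q[0],-.067,.03];print(z,px,"perp",P@n,"along",P@a)
for px in((320,75.5),):
    P=ray("wrist",px,.036,m)-[q[0],-.067,.03];print("limb perp",P@n)
for px in((321,88),(321,117),(311,100),(332,100)):
    P=ray("wrist",px,.07,m)-[q[0],-.067,.03];print("block",P@n,P@a)
E
```

```text
280 [92, 88, 85, 83, 78, 75, 81, 114, 140, 145, 146, 138, 112, 100, 108, 108, 110, 110] [107, 107, 107, 106, 101, 96, 119, 142, 146, 160, 176, 179]
300 [93, 90, 86, 85, 79, 76, 80, 117, 145, 149, 148, 137, 109, 100, 107, 108, 108, 107] [105, 106, 105, 104, 100, 95, 118, 150, 170, 180, 180, 179]
345 [97, 94, 89, 88, 83, 79, 76, 107, 140, 148, 143, 129, 107, 101, 105, 105, 108, 106] [107, 106, 105, 105, 99, 96, 122, 144, 149, 161, 176, 179]
360 [98, 95, 92, 89, 87, 83, 80, 110, 138, 140, 136, 128, 108, 103, 104, 106, 108, 108] [108, 106, 105, 105, 99, 98, 120, 138, 160, 180, 180, 180]
[179, 179, 178, 178, 178, 179, 119, 104, 109, 111, 109, 110, 110, 109] [101, 103, 103, 104, 104, 98, 93, 141, 174, 179, 178, 178, 178]
[179, 179, 178, 179, 179, 179, 158, 113, 106, 108, 108, 108, 107, 107] [106, 106, 106, 106, 104, 94, 131, 148, 175, 179, 179, 179, 179]
0 (320, 80.5) perp 0.028150997863644573 along -0.005520483073869108
0 (320, 127.5) perp 0.073752085491783 along -0.005621332573720594
0 (269, 100) perp 0.04682725273645918 along 0.045933081975537776
0 (373.5, 100) perp 0.046537207393456355 along -0.059583109700965836
0.024 (320, 80.5) perp 0.03051388320155792 along -0.00556942970837163
0.024 (320, 127.5) perp 0.07298714573010981 along -0.00566336183819263
0.024 (269, 100) perp 0.04790911470857408 along 0.04235488284738553
0.024 (373.5, 100) perp 0.04763896387140548 along -0.05592384564775946
limb perp 0.027507702471283178
block 0.04069294260810513 -0.006476358596821162
block 0.0631465201306633 -0.006543410739619657
block 0.049889434480718926 0.0015734196013095468
block 0.04984280850041245 -0.015388741639375716
```

```bash
python3 -m crank '[0,0,0,37,0,0,0.5, 0,0,0,0,0,0,0.5, 0,0,0,0,0,0,0.5]'
python3 - <<'E'
from fit2 import *
o,m,im=view("w10.png");G=im[:,:,2].astype(float)
for c in(285,350):print(c,[(r,int(G[r,c])) for r in range(30,175)][::1])
E
```

```text
clock: 15.45
tool_pos: [0.5213, -0.0624, 0.1915]
orientation: [180.0, 0.1, -6.6]
force: [0.2, 0.4, -0.3]
opening: 0.0442
gripper_force: 0.0
{'clock': np.float64(15.45), 'tool_pos': array([ 0.521, -0.062,  0.192]), 'orientation': array([ 1.79964e+02,  1.19000e-01, -6.61400e+00]), 'force': array([ 0.159,  0.363, -0.346]), 'opening': np.float64(0.044), 'gripper_force': np.float64(0.0), 'joint_pos': array([ 1.4593e+01,  8.0430e+00, -2.0976e+01, -1.1000e-02, -6.1106e+01,
        6.8798e+01])}
bottle 0.6 [315.  85.] [ 0.6168 -0.0682  0.03  ]
label 0.69 [316.  85.] [ 0.6171 -0.0698  0.03  ]
chock 0.85 [576. 270.] [ 0.3847 -0.3427  0.    ]
chock 0.84 [319. 145.] [ 0.5606 -0.065   0.    ]
285 [(30, 184), (31, 183), (32, 184), (33, 184), (34, 184), (35, 184), (36, 184), (37, 184), (38, 183), (39, 183), (40, 183), (41, 183), (42, 184), (43, 183), (44, 184), (45, 185), (46, 184), (47, 184), (48, 183), (49, 170), (50, 135), (51, 114), (52, 120), (53, 124), (54, 127), (55, 129), (56, 131), (57, 133), (58, 147), (59, 172), (60, 183), (61, 182), (62, 181), (63, 182), (64, 183), (65, 182), (66, 182),
[... 2226 characters left out ...]
16, 99), (117, 96), (118, 90), (119, 90), (120, 119), (121, 143), (122, 124), (123, 88), (124, 102), (125, 108), (126, 111), (127, 111), (128, 112), (129, 112), (130, 114), (131, 112), (132, 108), (133, 105), (134, 105), (135, 107), (136, 107), (137, 109), (138, 111), (139, 113), (140, 111), (141, 111), (142, 112), (143, 111), (144, 111), (145, 110), (146, 109), (147, 108), (148, 108), (149, 106), (150, 107), (151, 108), (152, 109), (153, 109), (154, 107), (155, 103), (156, 101), (157, 103), (158, 104), (159, 106), (160, 106), (161, 106), (162, 109), (163, 111), (164, 108), (165, 109), (166, 108), (167, 103), (168, 107), (169, 155), (170, 182), (171, 183), (172, 182), (173, 183), (174, 182)]
```

```bash
python3 - <<'E'
from h import *
m=eyes.camera_model("wrist")
q,e=fit_axis(m,[(285,50),(350,50.5),(285,119.6),(350,120.2)],(.616,1.45));print(q[0],np.degrees(q[1]),e)
u=ang(m,[(285,58.6),(350,59)],q);d=ang(m,[(285,107.7),(350,108)],q);print(u[:,0],d[:,0],((u+d)/2).mean(0)[0])
a=np.array([np.cos(q[1]),np.sin(q[1]),0]);n=np.array([-a[1],a[0],0])
for px,z in(((285,122.5),.024),((350,122.3),.024),((285,169),.024),((285,169),.0)):print(px,z,(ray("wrist",px,z,m)-[q[0],-.067,0])@n)
E
```

```text
0.6162572496741194 82.99251197616844 0.00022077074085321766
[-40.8881 -41.2634] [40.7905 40.2908] -0.26754999999999995
(285, 122.5) 0.024 0.032535164682068005
(350, 122.3) 0.024 0.03184948232727642
(285, 169) 0.024 0.07728612579646067
(285, 169) 0.0 0.08103526161583009
```

The gap is about 2.8 mm and the label is still up (−0.3°). I'll regrip and slide the chock 2 mm closer to make it snug.

```bash
python3 -m crank '[0,0,0,43,0,0,0.5, 0,0,0,0,0,55,0.5, 0,0,0,0,0,50,0.5, 0,0,0,0,0,40,0.5, 0,0,0,0,0,14,0.5]'
python3 -m crank '[0,0,0,0,0,0,0, 0,0,0,0,0,0,0, 0,0,0,0,0,0,0, 0,0,0,0,0,0,0]'
python3 -m crank '[0,0,0,1,0,0,0, 0,0,0,1,0,0,0, 0,0,0,0,0,0,0]'
python3 -m crank '[0,0,0,0,0,0,0.5, 0,0,0,0,0,0,0.5, 0,0,0,0,0,0,0.5, 0,0,0,0,0,-20,0.5, 0,0,0,0,0,-40,0.5]'
python3 -m crank '[0,0,0,0,0,-50,0.5, 0,0,0,-20,0,-49,0.5, 0,0,0,-25,0,0,0.5, 0,0,0,0,0,0,0.5, 0,0,0,0,0,0,0.5]'
python3 - <<'E'
from fit2 import *
o,m,im=view("w11.png");G=im[:,:,2].astype(float)
for c in(285,350):print(c,[(r,int(G[r,c])) for r in list(range(46,62))+list(range(104,128))+list(range(164,174))])
E
```

```text
clock: 16.27
tool_pos: [0.5625, -0.0674, 0.0316]
orientation: [179.9, 0.2, -6.6]
force: [0.1, -1.1, 0.3]
opening: 0.0442
gripper_force: 0.0
clock: 16.77
tool_pos: [0.5651, -0.067, 0.0351]
orientation: [-180.0, -0.1, -6.6]
force: [-1.1, 0.8, 7.7]
opening: 0.018
gripper_force: 30.0
clock: 17.15
tool_pos: [0.5653, -0.0671, 0.0352]
orientation: [-180.0, 0.0, -6.6]
force: [-7.0, 4.6, 14.4]
opening: 0.018
gripper_force: 30.0
clock: 17.77
tool_pos: [0.5647, -0.0677, 0.0925]
orientation: [179.9, 0.2, -6.6]
force: [1.1, 0.8, 0.6]
opening: 0.0435
gripper_force: 0.0
clock: 18.4
tool_pos: [0.5216, -0.0623, 0.1924]
orientation: [180.0, -0.0, -6.6]
force: [1.3, 0.2, -0.5]
opening: 0.044
gripper_force: 0.0
{'clock': np.float64(18.4), 'tool_pos': array([ 0.522, -0.062,  0.192]), 'orientation': array([ 1.79994e+02, -1.00000e-03, -6.56900e+00]), 'force': array([ 1.261,  0.184, -0.537]), 'opening': np.float64(0.044), 'gripper_force': np.float64(0.0), 'joint_pos': array([ 1.4610e+01,  7.9520e+00, -2.0965e+01,  7.0000e-03, -6.1083e+01,
        6.8818e+01])}
bottle 0.81 [318.  87.] [ 0.6161 -0.0706  0.03 
[... 568 characters left out ...]
4, 110), (165, 110), (166, 110), (167, 108), (168, 101), (169, 147), (170, 184), (171, 183), (172, 183), (173, 183)]
350 [(46, 183), (47, 184), (48, 184), (49, 184), (50, 184), (51, 162), (52, 110), (53, 115), (54, 120), (55, 125), (56, 127), (57, 127), (58, 131), (59, 139), (60, 165), (61, 183), (104, 182), (105, 183), (106, 181), (107, 181), (108, 164), (109, 131), (110, 119), (111, 117), (112, 115), (113, 112), (114, 110), (115, 106), (116, 102), (117, 96), (118, 93), (119, 87), (120, 95), (121, 126), (122, 143), (123, 125), (124, 92), (125, 106), (126, 109), (127, 111), (164, 109), (165, 108), (166, 109), (167, 108), (168, 103), (169, 149), (170, 182), (171, 182), (172, 182), (173, 182)]
```

The chock didn't slide because floor friction held it (7 N sideways, with 14 N pressing down). I'll regrip, unload it slightly, shift 2 mm and set it down.

```bash
python3 -m crank '[0,0,0,43,0,0,0.5, 0,0,0,0,0,55,0.5, 0,0,0,0,0,50,0.5, 0,0,0,0,0,40,0.5, 0,0,0,0,0,12,0.5]'
python3 -m crank '[0,0,0,0,0,0,0.5, 0,0,0,0,0,0,0, 0,0,0,0,0,0,0, 0,0,0,0,0,0,0, 0,0,0,0,0,0,0]'
python3 -m crank '[0,0,0,0,0,-2,0, 0,0,0,0,0,-1,0, 0,0,0,0,0,0,0]'
```

```text
clock: 19.23
tool_pos: [0.5625, -0.0676, 0.0326]
orientation: [179.9, 0.3, -6.6]
force: [-0.2, 0.1, 1.3]
opening: 0.0439
gripper_force: 0.0
clock: 19.85
tool_pos: [0.5646, -0.0671, 0.0365]
orientation: [-180.0, -0.1, -6.6]
force: [-1.5, 1.5, 7.0]
opening: 0.0178
gripper_force: 30.0
clock: 20.23
tool_pos: [0.5639, -0.0672, 0.0384]
orientation: [180.0, 0.0, -6.6]
force: [0.5, -0.2, -1.8]
opening: 0.018
gripper_force: 30.0
```

```bash
python3 -m crank '[0,0,0,1,0,0,0, 0,0,0,1.2,0,0,0, 0,0,0,0,0,0,0, 0,0,0,0,0,1.8,0, 0,0,0,0,0,0,0]'
python3 -m crank '[0,0,0,0,0,0,0.5, 0,0,0,0,0,0,0.5, 0,0,0,0,0,0,0.5, 0,0,0,0,0,-20,0.5, 0,0,0,0,0,-40,0.5]'
python3 -m crank '[0,0,0,0,0,-50,0.5, 0,0,0,-20,0,-45,0.5, 0,0,0,-25,0,0,0.5, 0,0,0,0,0,0,0.5, 0,0,0,0,0,0,0.5]'
python3 - <<'E'
from fit2 import *
o,m,im=view("w12.png");G=im[:,:,2].astype(float)
for c in(285,350):print(c,[(r,int(G[r,c])) for r in list(range(46,62))+list(range(104,128))+list(range(164,174))])
E
```

```text
clock: 20.85
tool_pos: [0.5662, -0.0674, 0.0366]
orientation: [180.0, 0.0, -6.6]
force: [0.7, -0.0, -1.2]
opening: 0.0176
gripper_force: 30.0
clock: 21.48
tool_pos: [0.565, -0.0676, 0.0959]
orientation: [179.9, 0.2, -6.6]
force: [1.4, 0.7, -0.2]
opening: 0.0436
gripper_force: 0.0
clock: 22.1
tool_pos: [0.5218, -0.0623, 0.1918]
orientation: [180.0, -0.0, -6.6]
force: [0.1, -1.2, -0.1]
opening: 0.0435
gripper_force: 0.0
{'clock': np.float64(22.1), 'tool_pos': array([ 0.522, -0.062,  0.192]), 'orientation': array([ 1.79999e+02, -1.80000e-02, -6.56300e+00]), 'force': array([ 0.051, -1.158, -0.051]), 'opening': np.float64(0.044), 'gripper_force': np.float64(0.0), 'joint_pos': array([ 1.4606e+01,  7.9920e+00, -2.1002e+01,  8.0000e-03, -6.0989e+01,
        6.8827e+01])}
bottle 0.56 [317.  90.] [ 0.6138 -0.0697  0.03  ]
label 0.65 [317.  87.] [ 0.6162 -0.0702  0.03  ]
chock 0.96 [576. 273.] [ 0.3827 -0.344   0.    ]
chock 0.58 [321. 143.] [ 0.5633 -0.0671  0.    ]
285 [(46, 183), (47, 184), (48, 184), (49, 183), (50, 184), (51, 161), (52, 111), (53, 118), (54, 124), (55, 127), (56, 129), (57
[... 337 characters left out ...]
4, 110), (165, 111), (166, 107), (167, 100), (168, 149), (169, 183), (170, 183), (171, 184), (172, 183), (173, 183)]
350 [(46, 184), (47, 184), (48, 184), (49, 184), (50, 183), (51, 165), (52, 121), (53, 114), (54, 120), (55, 124), (56, 126), (57, 127), (58, 130), (59, 131), (60, 160), (61, 182), (104, 183), (105, 182), (106, 183), (107, 181), (108, 174), (109, 150), (110, 120), (111, 118), (112, 116), (113, 113), (114, 111), (115, 107), (116, 103), (117, 100), (118, 94), (119, 91), (120, 88), (121, 106), (122, 104), (123, 90), (124, 107), (125, 110), (126, 111), (127, 113), (164, 108), (165, 107), (166, 106), (167, 98), (168, 148), (169, 182), (170, 183), (171, 183), (172, 182), (173, 182)]
```

The gap is now about 1 mm, the label is up to within about 1°, and the arm is clear, so I'm handing in.

```bash
python3 -c "
from plant import ctrl;print(ctrl.close_job())"
```

```text
the job is handed in; nothing more can be done
None
```

I rolled the brown bottle until its label faced up (within about 1° in the last picture), set the dark chock flat against its robot side about 1 mm off, and handed in at about 22 s with the arm clear; I touched nothing else, and the hand-in gave no verdict.

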